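Clamp one drawer front in the drilling jig

TASK

Take just the top board from the stack of longer drawer fronts and lay it gently on the drilling jig, flat and pushed up against both the rear fence and the end stop. Then swing the hold-down clamp fully down so that its rubber foot presses on the board, and let go. Leave the other boards and the things standing around as they are.

Things in the scene. Friction and masses are not known exactly. Their poses are not given: they have to be found in the camera images.
- long_top: Plain plywood drawer front, a flat board 180 x 60 x 12 mm (x along its length, y across, z thickness); origin at the centre of its underside. The uppermost of the three in the stack of longer boards, about 90 g; underside starts 24 mm above the worktop. Boards in a stack lie a few mm and degrees askew of one another, none glued.
- long_mid: Plain plywood drawer front, a flat board 180 x 60 x 12 mm (x along its length, y across, z thickness); origin at the centre of its underside. Second in the stack of longer boards; stays in the stack.
- long_low: Plain plywood drawer front, a flat board 180 x 60 x 12 mm (x along its length, y across, z thickness); origin at the centre of its underside. Lowest in the stack of longer boards, on the worktop; stays.
- short_top: Plain plywood drawer front, a flat board 125 x 60 x 12 mm (x along its length, y across, z thickness); origin at the centre of its underside. Uppermost of the four in the neighbouring stack of shorter boards; not wanted.
- short_upper: Plain plywood drawer front, a flat board 125 x 60 x 12 mm (x along its length, y across, z thickness); origin at the centre of its underside. Third from below in the shorter stack; not wanted.
- short_mid: Plain plywood drawer front, a flat board 125 x 60 x 12 mm (x along its length, y across, z thickness); origin at the centre of its underside. Second from below in the shorter stack; not wanted.
- short_low: Plain plywood drawer front, a flat board 125 x 60 x 12 mm (x along its length, y across, z thickness); origin at the centre of its underside. Lowest of the shorter stack; not wanted.
- jig: Drilling jig fixed to the worktop: plywood base 110 x 250 x 16 mm, its top the bed; origin on the worktop below jig_seat. x: horizontal, towards the rear fence (roughly away from the robot); y: along the board's length, towards the end stop and clamp; z up. The bed is open on its -x and -y sides.
- jig_seat (a point): Point on the bed (16 mm up) where the centre of a longer board's underside lies when it touches both stops, its length along y; axes as the jig's. Rear fence: two blocks 10 mm high, 16 mm thick, faces at x = +30 mm, covering y = -85 to -45 and +45 to +85 mm; the gap between takes a finger. End stop: wooden block under the clamp, 10 mm high, face at y = +90 mm, x = -30 to +30 mm.
- clamp_hinge (a point): Hinge axis of the jig's hold-down clamp, between two steel cheeks: 120 mm along the jig's y from jig_seat and 45 mm above the bed; the axis runs along the jig's x; axes as jig_seat. The arm starts raised at 1.6 to 1.9 rad; its foot then sticks out towards -y, up to 10 mm beyond the end stop face, 85 mm or more above the bed.
- clamp_bar (a point): On the clamp's black plastic handle bar: round, 16 mm thick, parallel to the hinge axis and 100 mm from it, at the end of the 14 mm square steel arm. It sticks out 61 mm from the arm's centre line towards the jig's -x; this point is 38 mm out, at mid-thickness. The space beside the arm and above the bar is free for fingers.
- clamp (a joint): Clamp arm angle a, rad: 0 = level towards the jig's -y, its rubber foot (20 mm across, 60 mm from the hinge, 33 mm below the arm's centre line) just on a 12 mm board; grows as the arm rises, 1.57 upright; limits -0.2 and 2.0. The bar is 100 cos(a) mm from the hinge towards -y and 100 sin(a) mm above it. Stiff: it stays where left; 2 to 4 N on the bar swings it.
- level: Aluminium spirit level 220 x 20 x 45 mm standing on its long edge, length along its y; origin at the centre of its underside. Bystander.
- knob: Black plastic drawer knob, 42 mm across, 40 mm high; origin under its centre. Bystander.
- ramekin: Glass ramekin, 90 mm across, 48 mm high; origin under its centre. Bystander.
- castor: Castor with a green plastic wheel, lying wheel up on its 60 mm square plate, about 75 mm high; origin under the plate's centre. Bystander.
Things that resemble listed ones, but are neither listed nor needed, are in the scene too. Leave any orange or red look-alike of the long_top alone.

How it is judged:
By the outcome, as a careful person would: the job done as asked, in the order asked, and still so for the second after the job is handed in, with the robot touching nothing.
It also fails if it takes over 64 s, if anything falls off the work surface, if the arm or the gripper's body presses on something with over 40 N, if the wrist force passes 120 N, or if a joint passes its speed limit or range.

ROBOT

A 7-joint arm with a two-finger parallel gripper is mounted at the origin on the work surface. World frame = base frame: x ahead of the robot, y to its left, z up, the work surface at z = 0. Lengths are in m, angles in rad, forces in N, time in s.
With the tool pointing down it reaches from about 0.425 to 0.95 m from the base axis. Payload 4.7 kg.
Tool frame: the origin (TCP) lies on the centre line of the jaws, within the pads' length; the fingertips stand robot.nose_length ahead of it and the grasp point (between the pads) lies 8 mm behind it (robot.nose_length is the distance from the TCP to the fingertips, in m); z points along the fingers, x is the direction in which the jaws open and shut, and the axes are right-handed (so a half turn about z gives the same grasp; the last joint's range is limited). The gripper opens to 85 mm and grips with 20 to 120 N. Pads are 22 mm wide; open, the fingers measure 114 mm over their backs; the gripper's body (76 mm by 85 mm) begins 54 mm behind the grasp point. The pads swing forward as they close: fully open they stand 13 mm farther back than shut.
Start: joints at [1.075, 0.469, -0.049, 1.532, 0.024, 1.141, -0.082], TCP at [0.304, -0.603, 0.242] pointing down, gripper open.
Joint ranges: [-2.59, 2.59], [-0.33, 1.99], [-1.39, 1.29], [0.1, 2.45], [-1.04, 4.18], [0.21, 1.99], [-2.66, 2.66]. Speed limits (rad/s): [2.57, 2.57, 3.14, 3.14, 3.14, 3.14, 3.14].

INTERFACE

Orientations are given as [roll, pitch, yaw] about the fixed x, y, z axes, in that order (R = Rz(yaw) Ry(pitch) Rx(roll)).
In Python, from plant import robot gives the robot as it stands. Calls block until the motion is done:
- robot.goto(position, orientation): joint-space move of the TCP to a pose.
- robot.move_straight(position, vel=0.15, attitude=None, contact_N=None): straight line of the TCP; attitude=None keeps the orientation; vel is the mean speed in m/s. With contact_N (N) it stops when the force on the tool has changed by that much, and returns True; else False.
- robot.move_joints(angles): joint-space move.
- robot.grip(opening, strength=None): opening from 0.0 (shut) to 1.0 (fully open); strength is the grip in N (None keeps the last); returns when the fingers have stopped.
- robot.sleep(seconds).
- robot.inverse_kinematics(position, orientation): joint angles nearest the present ones, or None.
- robot.sense(): the state.
- robot.grab_frame(name): name is "scene" or "side" or "wrist"; returns a dict with "image" (480x640x3 uint8, red, green, blue), "range_z" (480x640 float32, m along the optical axis (not along the pixel's ray), 0 where there is no reading), "fx", "fy", "cx", "cy" (pixels), "R" (3x3) and "t" (3): a world point X has camera coordinates R X + t. Camera axes: x right, y down, z forward; pixel columns grow to the right and rows downward; lengths in m; the calibration is good to about 2 mm. A picture is of the moment at which its call begins.
A pose or a line that the arm cannot do raises robot.IKError and nothing moves.
- robot.close_job(): hands the job in, once; it reports no verdict.
The state is a dict: "t": time; "joint_pos": joint angles; "joint_velocities": joint speeds; "effort": joint torques, N m; "tcp_pos": TCP position; "tcp_rot": TCP orientation; "wrist_force": force on the tool from outside, world axes, zero at the start; "torque": the same for the moment, N m; "opening": opening from 0.0 (shut) to 1.0 (fully open).
Only numpy, scipy, OpenCV 4.12 (cv2) and the standard library are available. Lean on these libraries where they do the work, as an engineer would, in place of code of your own. Each camera call takes 0.05 s, during which the arm holds its last target. There are 200 camera calls.

## Working session

There is one attempt and no reset: what is moved stays moved. The work goes in short steps, each a Python script; the robot and the scene stay as the last script left them, time stands still between calls to the robot, and variables do not carry over. Pictures are saved under pics/ and viewed, about 8 in all and at most 12, crops included, and the job is handed in when it is done.

```bash
mkdir -p pics; ls; cat > h.py <<'E'
import numpy as np, cv2
from plant import robot
def grab(n):
    f=robot.grab_frame(n); f['R']=np.array(f['R']); f['t']=np.array(f['t']); return f
def save(f,name): cv2.imwrite('pics/'+name,cv2.cvtColor(f['image'],cv2.COLOR_RGB2BGR))
def ray(f,u,v):
    d=f['R'].T@np.array([(u-f['cx'])/f['fx'],(v-f['cy'])/f['fy'],1.]); o=-f['R'].T@f['t']; return o,d
def onplane(f,u,v,z):
    o,d=ray(f,u,v); return o+d*(z-o[2])/d[2]
def depthpt(f,u,v):
    o,d=ray(f,u,v); return o+d*f['range_z'][int(round(v)),int(round(u))]
def proj(f,X):
    c=f['R']@np.asarray(X,float)+f['t']; return np.array([f['fx']*c[0]/c[2]+f['cx'],f['fy']*c[1]/c[2]+f['cy']])
def cloud(f):
    v,u=np.mgrid[0:480,0:640]; z=f['range_z']
    c=np.stack([(u-f['cx'])/f['fx']*z,(v-f['cy'])/f['fy']*z,z],-1)
    return (c-f['t'])@f['R']
E
python3 - <<'E'
from h import *
for n in('scene','side'):
    f=grab(n); save(f,n+'0.png'); np.savez('pics/%s0.npz'%n,**f); print(n,-f['R'].T@f['t'],f['fx'],(f['range_z']>0).mean())
s=robot.sense(); print(robot.nose_length,s['tcp_pos'],s['tcp_rot'],s['wrist_force'],s['opening'],s['t'])
E
```

```text
pics
scene [ 1.43173737 -0.79758434  1.10291602] 609.0720643640851 0.99556640625
side [ 0.52470781 -1.04435845  0.74224468] 480.43614907019395 0.9960416666666667
0.011 [ 0.30352585 -0.60235903  0.24136397] [ 3.14150900e+00  1.74798804e-03 -1.10400579e+00] [-0.71229332  0.01330452  0.67604101] 1.001927661781002 0.1
```

View pics/scene0.png

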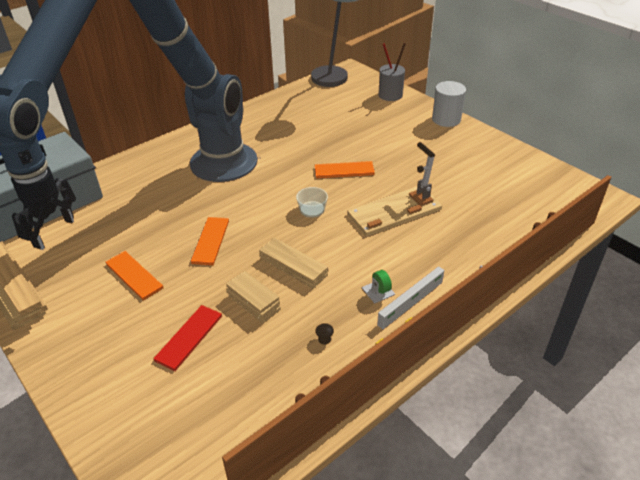

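View pics/side0.png

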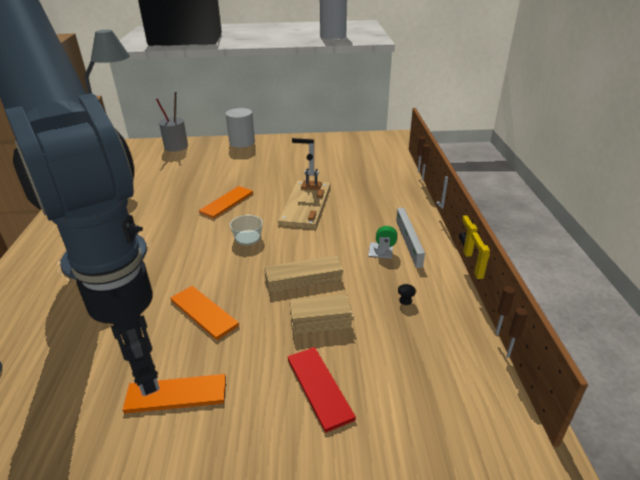

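The long stack is at scene (293,258), side (303,272). These could be taken for it:
- the short stack at scene (252,293), side (320,312)
- orange boards at scene (134,274), (210,240) and (344,170)
- a red board at scene (188,337)
- plywood pieces at the scene's left edge, (15,295)

I choose the plain plywood long stack. The jig is at scene (395,212) with its clamp raised at (428,165). Next I measure the stacks and the jig from both depth views.

```bash
python3 - <<'E'
from h import *
F={n:dict(np.load(f'pics/{n}0.npz')) for n in('scene','side')}
o={}
for n,f in F.items():
    P=cloud(f); f['P']=P
    z=P[...,2]; tab=(P[...,0]>.2)&(P[...,0]<1.1)&(abs(P[...,1])<.8)
    fl=z[tab&(abs(z)<.008)]; print(n,'table z',np.median(fl),fl.std())
    m=(tab&(z>.008)&(z<.2)&(f['range_z']>0)).astype(np.uint8)
    k,l,st,c=cv2.connectedComponentsWithStats(m)
    for i in range(1,k):
        if st[i,4]>60:
            p=P[l==i]; print(i,c[i].round(),st[i,4],'xy',np.median(p[:,:2],0).round(3),'min',p.min(0).round(3),'max',p.max(0).round(3))
# long/short top
for nm,zs,uv in(('long',.036,{'scene':(293,258),'side':(303,270)}),('short',.048,{'scene':(252,290),'side':(320,308)})):
    for n,f in F.items():
        P=f['P'];u,v=uv[n];s=P[v-5:v+6,u-5:u+6].reshape(-1,3);zt=np.median(s[:,2])
        m=((abs(P[...,2]-zt)<.005)&(np.linalg.norm(P[...,:2]-np.median(s[:,:2],0),axis=-1)<.14)).astype(np.uint8)
        k,l=cv2.connectedComponents(m); p=P[l==l[v,u]]
        r=cv2.minAreaRect((p[:,:2]*1000).astype(np.float32)); print(nm,n,'z',zt.round(4),r,len(p))
E
```

```text
scene table z 0.001468869154717705 0.0025103001749197103
1 [448. 103.] 1243 xy [0.321 0.691] min [0.25  0.663 0.008] max [0.356 0.771 0.13 ]
82 [399. 203.] 2822 xy [0.549 0.238] min [0.356 0.09  0.008] max [0.617 0.542 0.175]
162 [344. 169.] 734 xy [0.297 0.249] min [0.217 0.159 0.008] max [0.371 0.341 0.024]
226 [407. 344.] 17471 xy [ 0.935 -0.176] min [ 0.84  -0.6    0.008] max [0.94  0.604 0.169]
268 [312. 200.] 694 xy [0.364 0.062] min [0.326 0.012 0.008] max [0.419 0.1   0.056]
382 [210. 240.] 1026 xy [ 0.3   -0.243] min [ 0.212 -0.322  0.008] max [ 0.379 -0.154  0.021]
452 [293. 262.] 1620 xy [ 0.533 -0.139] min [ 0.428 -0.182  0.008] max [ 0.618 -0.08   0.046]
496 [135. 275.] 1128 xy [ 0.289 -0.459] min [ 0.2   -0.493  0.008] max [ 0.371 -0.424  0.022]
534 [410. 297.] 1196 xy [ 0.812 -0.008] min [ 0.791 -0.108  0.008] max [0.824 0.116 0.053]
537 [380. 282.] 426 xy [ 0.742 -0.04 ] min [ 0.707 -0.05   0.008] max [ 0.767 -0.017  0.079]
540 [253. 295.] 1520 xy [ 0.569 -0.29 ] min [ 0.488 -0.324  0.008] max [ 0.626 -0.246  0.057]
557 [ 23. 305.] 1238 xy [ 0.252 -0.715] min [ 0.2   
[... 1249 characters left out ...]
8  0.051]
14 [321. 389.] 2585 xy [ 0.546 -0.471] min [ 0.484 -0.556  0.008] max [ 0.603 -0.367  0.016]
15 [182. 393.] 2230 xy [ 0.291 -0.467] min [ 0.2   -0.497  0.008] max [ 0.368 -0.424  0.016]
long scene z 0.0375 ((522.865478515625, -134.13038635253906), (183.24002075195312, 66.93219757080078), 10.823257446289062) 1206
long side z 0.0349 ((521.735595703125, -137.450927734375), (179.92239379882812, 66.38739013671875), 11.707661628723145) 1283
short scene z 0.0497 ((554.239501953125, -282.3626403808594), (130.97584533691406, 65.5997085571289), 5.256049156188965) 994
short side z 0.0471 ((553.7821655273438, -285.8371276855469), (124.74742889404297, 64.22513580322266), 5.374844551086426) 1229
```

```bash
python3 - <<'E'
from h import *
for n in('scene','side'):
    f=dict(np.load(f'pics/{n}0.npz')); P=cloud(f)
    m=(P[...,2]>.010)&(P[...,2]<.022)&(P[...,0]>.45)&(P[...,0]<.64)&(P[...,1]>.06)&(P[...,1]<.37)
    p=P[m]; print(n,cv2.minAreaRect((p[:,:2]*1000).astype(np.float32)),np.median(p[:,2]))
    im=cv2.cvtColor(f['image'],cv2.COLOR_RGB2HSV)
    m=(P[...,2]>.12)&(P[...,2]<.2)&(P[...,0]>.4)&(P[...,0]<.66)&(P[...,1]>.1)&(P[...,1]<.45)
    dark=m&(f['image'].max(-1)<60); p=P[dark]; print('bar',len(p),p.min(0),p.max(0),np.median(p,0))
f=grab('wrist'); s=robot.sense()
from scipy.spatial.transform import Rotation as Ro
Rt=Ro.from_euler('xyz',s['tcp_rot']).as_matrix(); c=-f['R'].T@f['t']
print('cam in tool',Rt.T@(c-s['tcp_pos']),'axes in tool\n',(Rt.T@f['R'].T).round(2),f['fx'])
for yaw in(-1.57,-1.3,0,1.57,1.3,3.0): 
    for z in(.40,.1): print(yaw,z,robot.inverse_kinematics([.54,.19,z],[np.pi,0,yaw]) is not None, robot.inverse_kinematics([.522,-.136,z],[np.pi,0,yaw]) is not None)
E
```

```text
scene ((533.282958984375, 221.8423614501953), (289.5419921875, 167.66932678222656), 88.61878204345703) 0.017469565320032136
bar 90 [0.50528247 0.28732163 0.12200672] [0.56908835 0.33903088 0.1754717 ] [0.54749357 0.3256973  0.16666159]
side ((534.3628540039062, 219.67080688476562), (253.0615997314453, 110.47306060791016), 76.60869598388672) 0.014800109476078342
bar 98 [0.50049934 0.28138467 0.12028516] [0.56080905 0.33483553 0.16731654] [0.53823843 0.32347198 0.16185511]
cam in tool [-0.00055645 -0.07717018 -0.13251306] axes in tool
 [[ 1.   -0.   -0.  ]
 [ 0.    0.95  0.3 ]
 [ 0.   -0.3   0.95]] 378.05699775440775
-1.57 0.4 True True
-1.57 0.1 True True
-1.3 0.4 True True
-1.3 0.1 True True
0 0.4 True True
0 0.1 True True
1.57 0.4 True True
1.57 0.1 True True
1.3 0.4 True True
1.3 0.1 True True
3.0 0.4 True False
3.0 0.1 True True
```

```bash
python3 - <<'E'
from h import *
robot.goto([.48,.23,.30],[np.pi,0,1.337])
f=grab('wrist'); save(f,'jig1.png'); np.savez('pics/jig1.npz',**f)
s=robot.sense();print(s['t'],s['joint_pos'],s['tcp_pos'],s['tcp_rot'])
for y in(2.907,-.234): print(y,robot.inverse_kinematics([.53,.2,.05],[np.pi,0,y]))
for y in(1.77,-1.37): print(y,robot.inverse_kinematics([.522,-.136,.05],[np.pi,0,y]))
E
python3 -c "
import cv2;i=cv2.imread('pics/jig1.png');cv2.imwrite('pics/jig1b.png',cv2.resize(i,(800,600)))"
```

```text
3.1917 [ 0.35487723  0.38356456 -1.12940445  1.75251267  0.36582826  1.24037988
  0.46689013] [0.48047137 0.22922305 0.29977924] [-3.14137377e+00  3.47696218e-04  1.33538335e+00]
2.907 [ 0.3575214   0.88803401 -1.17053238  1.91123461  0.96607962  1.05223341
  1.66227808]
-0.234 [-0.02391802  0.59819895 -0.54664252  1.93111192  0.45152256  0.73542967
 -1.06902852]
1.77 [ 0.82992799  0.67909671 -0.87969741  1.98200233  0.71870215  0.82576168
  1.30974516]
-1.37 [ 0.44818641  0.52645539 -0.34864725  2.00294554  0.2843511   0.65845458
 -1.45349409]
```

View pics/jig1b.png

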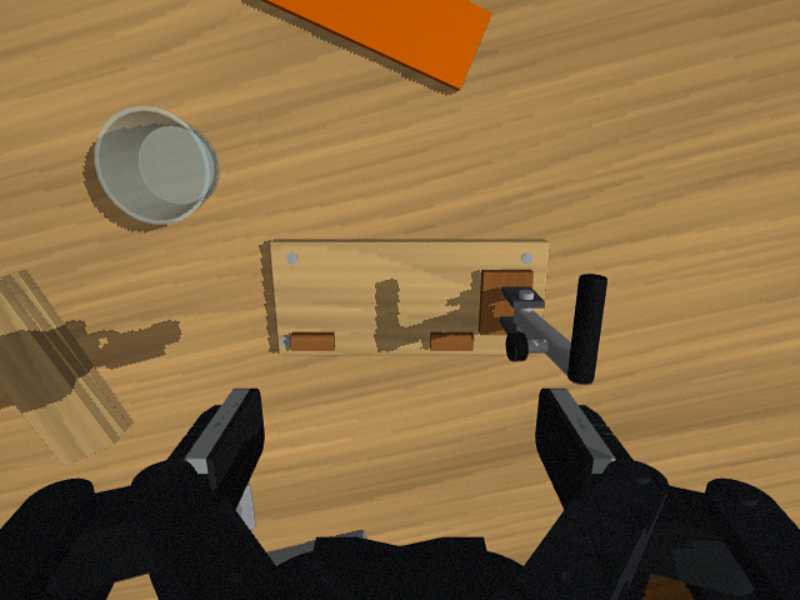

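The view shows the jig with its y to the right and x downwards. In the 800-wide picture, fence blocks are at (311,341) and (452,341), the end stop at (506,301), and the raised bar at (588,330). Now I measure them, using this view's rays for position and the depth for height.

```bash
python3 - <<'E'
from h import *
f=dict(np.load('pics/jig1.npz')); P=cloud(f); im=f['image'].astype(int)
hsv=cv2.cvtColor(f['image'],cv2.COLOR_RGB2HSV)
win=np.zeros((480,640),bool); win[185:295,205:440]=1
z=P[...,2]
m=((hsv[...,1]>110)&(hsv[...,2]<190)&(hsv[...,2]>50)&(z>.012)&(z<.035)&win).astype(np.uint8)
m=cv2.morphologyEx(m,cv2.MORPH_OPEN,np.ones((3,3)))
k,l,st,c=cv2.connectedComponentsWithStats(m)
for i in range(1,k):
    if st[i,4]>100: print(i,st[i],c[i].round(1),'z',np.percentile(z[l==i],[10,50,90]).round(4))
bed=(win&(z>.010)&(z<.022)); print('bed z',np.median(z[bed]),'table',np.median(z[400-200:420-200,100:200]))
# bar
b=(f['image'].max(-1)<60)&(z>.12)&(z<.22)&win|False
b[185:320,400:500]|=((f['image'].max(-1)<60)&(z>.12)&(z<.22))[185:320,400:500]
p=P[b]; print('bar',len(p),p.min(0).round(4),p.max(0).round(4),np.median(p,0).round(4))
cc=p-p.mean(0); print(p.mean(0),np.linalg.svd(cc,full_matrices=False)[2][0])
np.save('pics/l.npy',l)
E
```

```text
1 [  216   193   222    91 15336] [318.2 239.4] z [0.0161 0.0173 0.0267]
7 [238 201  40   8 219] [256.1 204.6] z [0.016  0.017  0.0181]
bed z 0.017106269758571116 table 0.0009862320735350388
bar 2307 [0.4976 0.2898 0.1201] [0.5652 0.3487 0.1712] [0.5355 0.3311 0.1673]
[0.53269319 0.32714199 0.1609664 ] [ 0.71376714 -0.54541812 -0.43938086]
```

```bash
python3 - <<'E'
from h import *
f=dict(np.load('pics/jig1.npz')); P=cloud(f); z=P[...,2]
hsv=cv2.cvtColor(f['image'],cv2.COLOR_RGB2HSV)
for n,(u,v) in dict(fence=(249,273),stop=(395,240),bed=(270,220),shadow=(312,250),bed2=(300,205)).items(): print(n,hsv[v,u])
win=np.zeros((480,640),bool); win[185:295,205:440]=1
m=((hsv[...,0]<13)&(hsv[...,1]>140)&win&(z<.04)).astype(np.uint8)
k,l,st,c=cv2.connectedComponentsWithStats(m)
def line(px,z):
    X=np.array([onplane(f,u,v,z)[:2] for u,v in px]); return X
pts={}
for i in range(1,k):
    if st[i,4]<100: continue
    x,y,w,h,a=st[i]; print(i,st[i],c[i].round(1),'z',np.percentile(z[l==i],[10,50,90]).round(4))
    cols=range(x+3,x+w-3); mm=l==i
    top=[(u,np.where(mm[:,u])[0].min()-.5) for u in cols if mm[:,u].any()]
    bot=[(u,np.where(mm[:,u])[0].max()+.5) for u in cols if mm[:,u].any()]
    rows=range(y+3,y+h-3)
    lef=[(np.where(mm[v])[0].min()-.5,v) for v in rows if mm[v].any()]
    rig=[(np.where(mm[v])[0].max()+.5,v) for v in rows if mm[v].any()]
    pts[i]=dict(top=line(top,.016),bot=line(bot,.026),left16=line(lef,.016),left26=line(lef,.026),right26=line(rig,.026))
    for kk,X in pts[i].items(): print('  ',kk,np.median(X,0).round(4))
np.save('pics/pts.npy',pts,allow_pickle=True)
E
```

```text
fence [ 14 177 134]
stop [ 14 176  74]
bed [ 19 124 192]
shadow [ 18 131 101]
bed2 [ 19 119 186]
```

```bash
python3 - <<'E'
from h import *
f=dict(np.load('pics/jig1.npz')); P=cloud(f); z=P[...,2]
hsv=cv2.cvtColor(f['image'],cv2.COLOR_RGB2HSV)
win=np.zeros((480,640),bool); win[185:283,205:440]=1
m=((hsv[...,0]<17)&(hsv[...,1]>155)&win&(z<.04)&(z>.012)).astype(np.uint8)
k,l,st,c=cv2.connectedComponentsWithStats(m); J=[]
jx=lambda th:(np.array([np.cos(th),np.sin(th)]),np.array([-np.sin(th),np.cos(th)]))
E={}
for i in range(1,k):
    if st[i,4]<150: continue
    x,y,w,h,a=st[i]; print(i,st[i],c[i].round(1)); mm=l==i
    g=lambda L,zz:np.array([onplane(f,u,v,zz)[:2] for u,v in L])
    cols=range(x+3,x+w-3); rows=range(y+2,y+h-2)
    E[round(c[i][0])]=dict(top=g([(u,np.where(mm[:,u])[0].min()-.5) for u in cols],.016),
     bot=g([(u,np.where(mm[:,u])[0].max()+.5) for u in cols],.026),
     left=g([(np.where(mm[v])[0].min()-.5,v) for v in rows],.026),right=g([(np.where(mm[v])[0].max()+.5,v) for v in rows],.026))
ks=sorted(E); A,B,S=[E[q] for q in ks]
X=np.vstack([A['top'],B['top']]); v=cv2.fitLine(X.astype(np.float32),cv2.DIST_HUBER,0,.001,.001).ravel(); d=v[:2]*np.sign(v[1])
th=np.arctan2(-d[0],d[1]); ex,ey=jx(th); print('yaw',th,np.degrees(th))
for q in ks:
    for n in E[q]:
        Y=E[q][n]; print(q,n,'jx',np.median(Y@ex).round(4),'jy',np.median(Y@ey).round(4))
E
```

```text
1 [ 383  216   44   52 1280] [398.8 237.3]
2 [232 266  36  15 497] [249.9 273. ]
3 [344 266  35  15 481] [361.2 272.8]
yaw -0.23660594 -13.556521
250 top jx 0.4978 jy 0.2528
250 bot jx 0.5126 jy 0.2538
250 left jx 0.5032 jy 0.2344
250 right jx 0.5032 jy 0.2751
361 top jx 0.4978 jy 0.3845
361 bot jx 0.5113 jy 0.3839
361 left jx 0.5032 jy 0.3644
361 right jx 0.5032 jy 0.4039
399 top jx 0.4371 jy 0.4317
399 bot jx 0.4865 jy 0.4329
399 left jx 0.4648 jy 0.4079
399 right jx 0.4648 jy 0.433
```

Seat is at about (0.529, 0.201) with yaw −0.237. Next, a close look at the stack.

```bash
python3 - <<'E'
from h import *
ps=1.77; ty=np.array([np.sin(ps),-np.cos(ps)])
c=np.array([.522,-.136])-.045*ty
robot.goto([*c,.21],[np.pi,0,ps])
f=grab('wrist'); save(f,'st1.png'); np.savez('pics/st1.npz',**f); print(robot.sense()['t'],proj(f,[.522,-.136,.036]))
P=cloud(f);u,v=proj(f,[.522,-.136,.036]).astype(int)
zt=np.median(P[v-8:v+9,u-8:u+9,2]); print('z top',zt)
m=((abs(P[...,2]-zt)<.005)&(np.linalg.norm(P[...,:2]-[.522,-.136],axis=-1)<.12)).astype(np.uint8)
k,l=cv2.connectedComponents(m);m=(l==l[v,u])
uv=np.argwhere(m)[:,::-1]; X=np.array([onplane(f,a,b,.036)[:2] for a,b in uv])
r=cv2.minAreaRect((X*1000).astype(np.float32));print(r)
E
```

```text
4.675 [317.74446214 268.02404964]
z top 0.03714014842723389
((520.9957275390625, -133.35800170898438), (179.96568298339844, 60.017417907714844), 11.131717681884766)
```

View pics/st1.png

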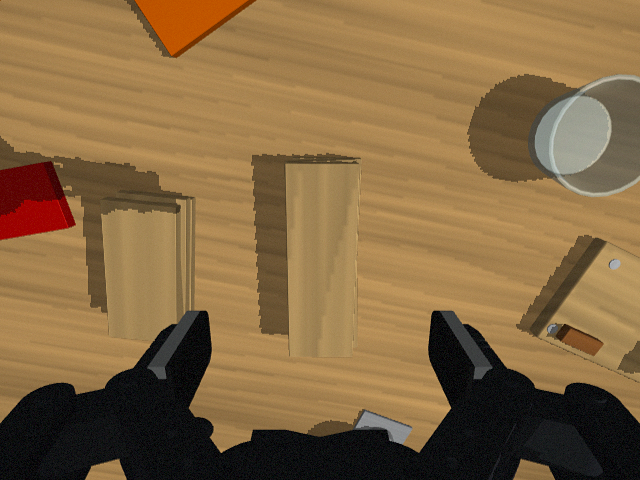

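The plain board at (287..358, 160..356) is the long top: 180 × 60 mm, with its top at 36 mm. The short stack is at (150,265), and the orange and red boards are clearly separate. Before descending I check how far the fingertips stand ahead of the TCP at different openings.

```bash
python3 - <<'E'
from h import *
from scipy.spatial.transform import Rotation as Ro
for o in(1.0,.82,.72):
    robot.grip(o); f=grab('wrist'); s=robot.sense(); P=cloud(f)
    T=(P-s['tcp_pos'])@Ro.from_euler('xyz',s['tcp_rot']).as_matrix()
    m=(T[...,2]<.06)&(f['range_z']>0)&(abs(T[...,1])<.03)
    for sg in(-1,1):
        p=T[m&(np.sign(T[...,0])==sg)]; print(o,round(s['opening'],3),sg,len(p),'tip z',np.percentile(p[:,2],[98,99.8]).round(4),'x',np.percentile(p[p[:,2]>p[:,2].max()-.02][:,0],[1,50,99]).round(4))
print(s['t'])
E
```

```text
1.0 1.003 -1 26766 tip z [-0.0123 -0.0049] x [-0.0554 -0.0424 -0.0418]
1.0 1.003 1 26948 tip z [-0.0123 -0.005 ] x [0.0428 0.0434 0.0564]
0.82 0.82 -1 27259 tip z [-0.0084 -0.    ] x [-0.048  -0.0349 -0.0344]
0.82 0.82 1 27374 tip z [-0.0084  0.    ] x [0.0351 0.0356 0.0486]
0.72 0.717 -1 27134 tip z [-0.0069  0.0022] x [-0.0436 -0.0306 -0.0301]
0.72 0.717 1 27301 tip z [-0.0069  0.002 ] x [0.0308 0.0313 0.0444]
5.6
```

```bash
cat >> h.py <<'E'
TH=-.2366; EX=np.array([np.cos(TH),np.sin(TH)]); EY=np.array([-np.sin(TH),np.cos(TH)]); SEAT=np.array([.5289,.2011])
def J(x,y,z): return [*(SEAT+x*EX+y*EY),.016+z]   # jig_seat coords -> world
def st(n=''):
    s=robot.sense(); d=np.array(s['tcp_pos']); q=d[:2]-SEAT
    print(n,'t',round(s['t'],2),'tcp',d.round(4),'jig',(q@EX).round(4),(q@EY).round(4),'F',np.round(s['wrist_force'],2),'op',round(s['opening'],3))
E
python3 - <<'E'
from h import *
robot.grip(1.0,40)
g=[.5210,-.1334]; yaw=np.radians(11.13)+np.pi/2
robot.goto([*g,.09],[np.pi,0,yaw]); st('above')
print(robot.move_straight([*g,.0315],vel=.06,contact_N=8)); st('down')
robot.grip(0.0,40); st('gripped')
robot.move_straight([*g,.0345],vel=.02); robot.move_straight([*g,.25],vel=.15); st('up')
f=grab('wrist'); save(f,'lift1.png'); np.savez('pics/lift1.npz',**f)
E
```

```text
above t 6.54 tcp [ 0.5213 -0.1329  0.0906] jig 0.0709 -0.3264 F [0.94 0.63 0.86] op 1.003
False
down t 7.67 tcp [ 0.5213 -0.1333  0.0318] jig 0.071 -0.3269 F [-0.37  1.34  0.32] op 1.0
gripped t 8.03 tcp [ 0.5214 -0.1335  0.0321] jig 0.0711 -0.327 F [-0.4  -0.05  4.95] op 0.692
up t 9.92 tcp [ 0.5205 -0.1334  0.2491] jig 0.0702 -0.3272 F [-0.7   0.51 -1.26] op 0.689
```

View pics/lift1.png

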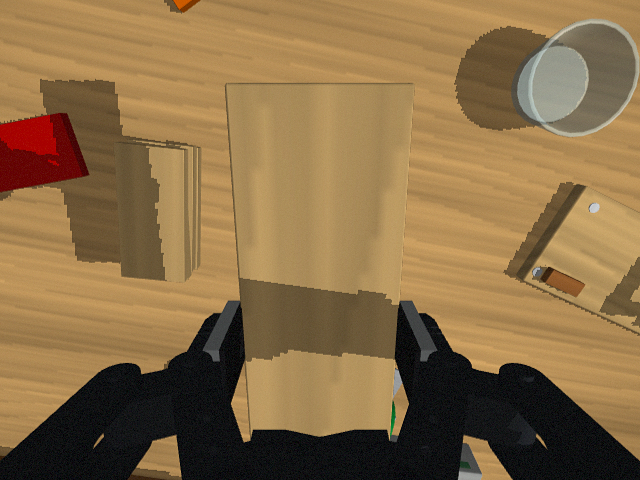

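The board is held level and squarely, spanning cols 228–413 at row 84. I measure its height, tilt and end in the grip before placing it.

```bash
python3 - <<'E'
from h import *
from scipy.spatial.transform import Rotation as Ro
f=dict(np.load('pics/lift1.npz')); s=robot.sense(); P=cloud(f)
T=(P-s['tcp_pos'])@Ro.from_euler('xyz',s['tcp_rot']).as_matrix()
p=T[90:420:6,255:385:6].reshape(-1,3); p=p[abs(p[:,2])<.03]
A=np.c_[p[:,:2],np.ones(len(p))]; co=np.linalg.lstsq(A,p[:,2],rcond=None)[0]; print('plane in tool',co)
m=(abs(T[...,2]-(co[0]*T[...,0]+co[1]*T[...,1]+co[2]))<.005)&(abs(T[...,0])<.04)&(T[...,1]<-.02)
q=T[m]; print('ends y',q[:,1].min(),'x',np.percentile(q[:,0],[.5,99.5]))
for n in('scene','side'):
    g=grab(n); save(g,n+'1.png'); C=cloud(g); w=(np.linalg.norm(C[...,:2]-[.521,-.133],axis=-1)<.1)&(C[...,2]<.1)&(C[...,2]>.006)
    w2=w&(C[...,2]>.018); r=cv2.minAreaRect((C[w2][:,:2]*1000).astype(np.float32)); print(n,'stack top z',np.median(C[w2][:,2]),C[w][:,2].max(),r)
E
```

```text
plane in tool [-0.00209785  0.00062066 -0.00491075]
ends y -0.09018686275985138 x [-0.02919748  0.02981276]
scene stack top z 0.025384996871142332 0.03381985778495085 ((520.9252319335938, -130.82965087890625), (184.94970703125, 67.26061248779297), 14.522385597229004)
side stack top z 0.02301132088416529 0.028533060839717878 ((520.1609497070312, -134.41015625), (180.18270874023438, 66.31741333007812), 13.352144241333008)
```

```bash
python3 - <<'E'
from h import *
O=[np.pi,0,TH+np.pi]
robot.goto(J(-.006,-.025,.235),O); st('above')
robot.move_straight(J(-.006,-.025,.020),vel=.12)
robot.move_straight(J(-.006,-.007,.014),vel=.04); st('low')
print(robot.move_straight(J(-.006,-.007,.005),vel=.012,contact_N=3)); st('bed')
z=robot.sense()['tcp_pos'][2]-.016+.0003
print(robot.move_straight(J(-.006,.008,z),vel=.015,contact_N=5)); st('stop')
q=np.array(robot.sense()['tcp_pos'][:2])-SEAT; y=q@EY-.0003
print(robot.move_straight(J(.009,y,z),vel=.015,contact_N=6)); st('fence')
f=grab('wrist'); save(f,'place1.png'); np.savez('pics/place1.npz',**f)
E
```

```text
above t 11.26 tcp [0.518  0.1765 0.2506] jig -0.0048 -0.0265 F [-0.05 -0.7  -1.8 ] op 0.687
low t 13.82 tcp [0.5213 0.1959 0.0299] jig -0.0062 -0.0069 F [-0.61 -0.15 -1.17] op 0.686
True
bed t 14.36 tcp [0.5215 0.1955 0.0241] jig -0.0059 -0.0072 F [-0.13 -0.41  4.57] op 0.685
True
stop t 14.69 tcp [0.5214 0.1955 0.0241] jig -0.006 -0.0072 F [-0.18 -0.92  4.06] op 0.686
True
fence t 15.3 tcp [0.5274 0.1942 0.0242] jig 0.0002 -0.007 F [-0.64 -0.65  4.53] op 0.688
```

View pics/place1.png

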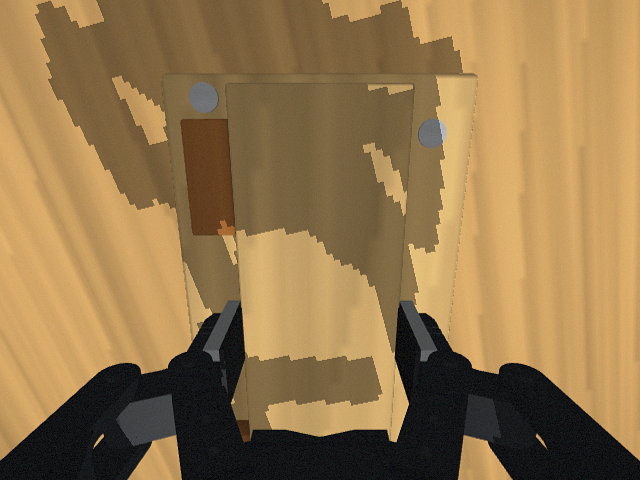

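The board's left edge sits against the far fence block at (181–235, 120–235). The push in y stopped at once on a false trigger, so I repeat it.

```bash
python3 - <<'E'
from h import *
z=.0085
robot.move_straight(J(-.0008,-.007,z),vel=.01); st('back')
print(robot.move_straight(J(-.0008,.006,z),vel=.012,contact_N=8)); st('stop')
q=np.array(robot.sense()['tcp_pos'][:2])-SEAT; y=q@EY
print(robot.move_straight(J(.006,y,z),vel=.012,contact_N=8)); st('fence')
E
```

```text
back t 15.6 tcp [0.5268 0.1941 0.0242] jig -0.0004 -0.0073 F [ 0.73 -0.16 -0.3 ] op 0.691
True
stop t 16.28 tcp [0.5276 0.2001 0.0242] jig -0.0011 -0.0012 F [-0.52 -1.49  4.69] op 0.693
True
fence t 16.72 tcp [0.5288 0.1999 0.0244] jig 0.0002 -0.0012 F [-1.33 -1.18  5.3 ] op 0.69
```

```bash
python3 - <<'E'
from h import *
robot.grip(.80); st('open')
robot.move_straight(J(.0002,-.001,.10),vel=.12)
robot.grip(0.0,40)
robot.move_straight(J(0,-.125,.08),vel=.15)
robot.move_straight(J(0,-.115,.015),vel=.08); st('pre y')
print(robot.move_straight(J(0,-.094,.015),vel=.015,contact_N=8)); st('pushed y')
robot.move_straight(J(-.005,-.115,.015),vel=.06); robot.move_straight(J(-.07,-.105,.06),vel=.15)
robot.move_straight(J(-.062,0,.015),vel=.12); st('pre x')
print(robot.move_straight(J(-.036,0,.015),vel=.015,contact_N=8)); st('pushed x')
robot.move_straight(J(-.06,0,.015),vel=.06)
E
```

```text
open t 16.98 tcp [0.5285 0.1992 0.0236] jig 0.0 -0.0019 F [-0.08 -0.41  0.45] op 0.798
pre y t 20.5 tcp [0.5022 0.0895 0.0313] jig 0.0002 -0.1148 F [ 1.01 -0.2   1.53] op -0.005
True
pushed y t 21.48 tcp [0.5048 0.1023 0.0304] jig -0.0003 -0.1017 F [ 0.56  0.06 -1.13] op -0.002
pre x t 23.65 tcp [0.4686 0.2149 0.031 ] jig -0.0619 -0.0007 F [-0.29  0.34  0.37] op -0.001
True
pushed x t 25.03 tcp [0.4879 0.2109 0.0305] jig -0.0421 -0.0 F [-1.25  0.46  1.73] op 0.002
```

```bash
python3 - <<'E'
from h import *
robot.move_straight(J(-.07,0,.12),vel=.2)
robot.grip(.45)
robot.goto(J(-.055,.03,.19),[np.pi,0,TH+np.pi/2]); st()
f=grab('wrist'); save(f,'chk1.png'); np.savez('pics/chk1.npz',**f)
i=cv2.cvtColor(f['image'],cv2.COLOR_RGB2BGR)
cs=[proj(f,J(x,y,.012)) for x,y in((-.03,-.09),(.03,-.09),(.03,.09),(-.03,.09))]; print(np.round(cs,1))
c=i[130:430,60:460]; cv2.imwrite('pics/chk1c.png',cv2.resize(c,(800,600),interpolation=cv2.INTER_CUBIC))
P=cloud(f); z=P[...,2]; q=(P[...,:2]-SEAT); jx=q@EX; jy=q@EY
m=(z>.024)&(z<.034)&(jx>-.045)&(jx<.035)&(jy>-.11)&(jy<.085)
uv=np.argwhere(m)[:,::-1]; X=np.array([onplane(f,a,b,.028)[:2] for a,b in uv])-SEAT
Q=np.c_[X@EX,X@EY]; print('top z',np.median(z[m]),'min/max',Q.min(0),Q.max(0),cv2.minAreaRect((Q[Q[:,0]<.025]*1000).astype(np.float32)))
lo=[]
for a in np.arange(-.085,.07,.01):
    w=abs(Q[:,1]-a)<.005
    if w.sum()>20: lo.append((a,Q[w,0].min()))
print('low edge slope',np.polyfit(*np.array(lo).T,1))
E
```

```text
t 27.78 tcp [0.4822 0.243  0.2057] jig -0.0552 0.0298 F [0.07 0.58 0.  ] op 0.448
[[181.1 246.7]
 [188.4 309. ]
 [385.4 309. ]
 [389.1 246.8]]
top z 0.02904508165397229 min/max [-0.03248864 -0.09057268] [0.03510324 0.08532956] ((-3.7746658325195312, -2.6210174560546875), (57.430877685546875, 175.9001007080078), 0.013989277184009552)
low edge slope [-0.00041803 -0.03164107]
```

View pics/chk1c.png

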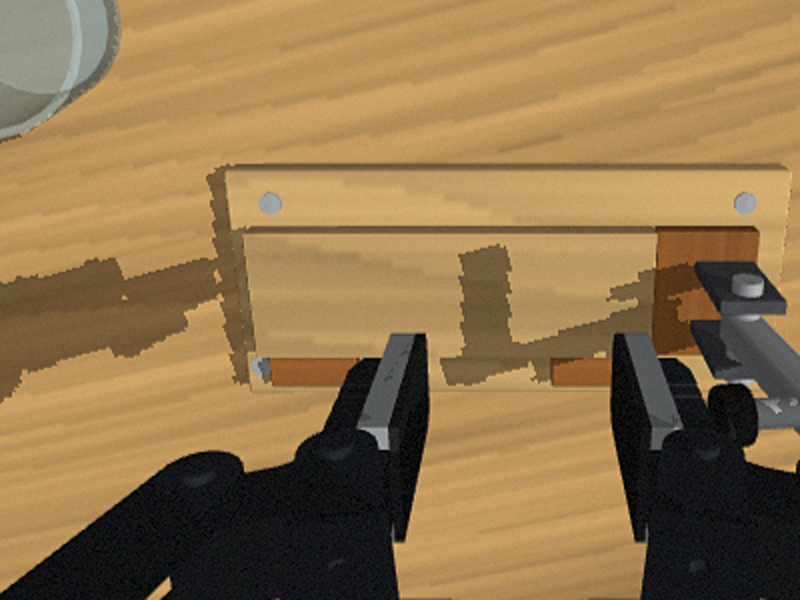

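The picture shows the board flush against both fence blocks (row 357) and the end stop (col 655), with edges parallel within 0.5 mrad. Now the clamp: I grip the bar lightly and swing it along its arc.

```bash
cat >> h.py <<'E'
def B(a,dz=0): return J(-.038,.120-.1*np.cos(a),.045+.1*np.sin(a)-.008+dz)
E
python3 - <<'E'
from h import *
a0=1.65
robot.grip(.6,20)
robot.move_straight(B(a0,.06),vel=.15)
print(robot.move_straight(B(a0),vel=.06,contact_N=8)); st('at bar')
robot.grip(0.0,20); st('gripped')
for a in np.linspace(a0,.12,12)[1:]:
    robot.move_straight(B(a),vel=.06)
    if a<1.6: F=robot.sense()['wrist_force']; print(round(a,2),np.round(F,1),end=' ')
st('\nlow')
print(robot.move_straight(B(-.03),vel=.02,contact_N=12)); st('pressed')
f=grab('wrist'); save(f,'cl1.png')
E
```

```text
False
at bar t 30.08 tcp [0.5221 0.3347 0.1532] jig -0.0379 0.1283 F [ 0.36  0.64 -0.13] op 0.602
gripped t 30.49 tcp [0.5221 0.3348 0.1532] jig -0.0379 0.1283 F [-0.38  1.29  1.4 ] op 0.178
1.51 [ 0.2 -0.1  6.9] 1.37 [-0.2 -1.5  4.4] 1.23 [ 0.5 -0.7  2. ] 1.09 [ 0.6 -0.6 -1. ] 0.95 [ 1.6  0.9 -1.9] 0.82 [ 2.5  1.2 -2.3] 0.68 [ 1.9  2.3 -3.2] 0.54 [ 0.9  2.4 -2.8] 0.4 [ 2.1  3.9 -3.7] 0.26 [ 1.4  3.  -2.4] 0.12 [ 1.1  1.7 -0.9] 
low t 34.71 tcp [0.4967 0.2298 0.0644] jig -0.0381 0.0203 F [ 1.1   1.73 -0.86] op 0.182
False
pressed t 35.61 tcp [0.4964 0.2289 0.0496] jig -0.0381 0.0194 F [-0.51 -1.89 -0.52] op 0.177
```

View pics/cl1.png

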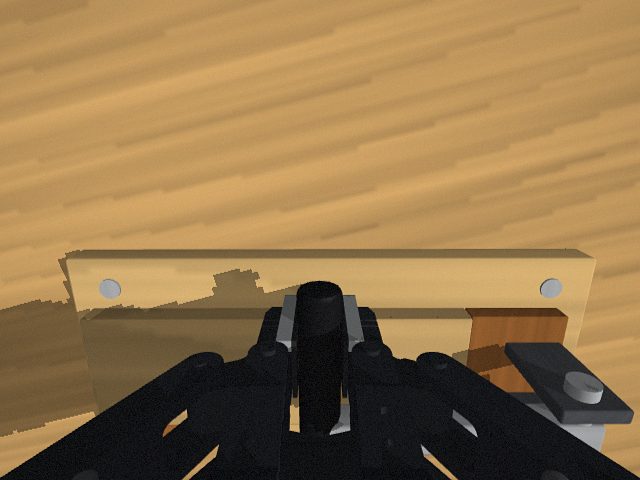

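The bar is in the jaws at (320,350) and down. I release it, then press on it from above with shut fingers to seat the foot.

```bash
python3 - <<'E'
from h import *
robot.grip(.6); 
robot.move_straight(J(-.038,.020,.10),vel=.12)
robot.grip(0.0)
robot.move_straight(J(-.038,.021,.080),vel=.08); st('pre')
print(robot.move_straight(J(-.038,.021,.045),vel=.015,contact_N=15)); st('press')
robot.move_straight(J(-.038,.020,.10),vel=.1)
robot.move_straight(J(-.12,.03,.20),vel=.2); st('clear')
for n in('wrist','side'):
    f=grab(n); P=cloud(f); q=P[...,:2]-SEAT; x=q@EX;y=q@EY
    m=(x>-.055)&(x<-.02)&(y>-.01)&(y<.05)&(P[...,2]>.04)&(P[...,2]<.12); p=P[m]
    print(n,m.sum(),'bar top above bed',(np.percentile(p[:,2],97)-.016).round(4) if m.sum() else None, 'y',np.median(y[m]))
    save(f,n+'2.png'); np.savez('pics/%s2.npz'%n,**f)
    if n=='side': cv2.imwrite('pics/side2c.png',cv2.resize(cv2.cvtColor(f['image'],cv2.COLOR_RGB2BGR)[120:360,230:550],(800,600),interpolation=cv2.INTER_CUBIC))
E
```

```text
pre t 37.73 tcp [0.4964 0.2303 0.0952] jig -0.0385 0.0207 F [-0.41  0.   -0.88] op 0.001
True
press t 38.98 tcp [0.4969 0.2304 0.0799] jig -0.038 0.021 F [-1.16 -0.65  7.15] op 0.002
clear t 40.29 tcp [0.4196 0.2574 0.2151] jig -0.1194 0.0291 F [ 0.33  1.31 -0.21] op -0.004
wrist 14 bar top above bed 0.052 y 0.012375917931903218
side 60 bar top above bed 0.0529 y 0.011803661738401916
```

View pics/side2c.png

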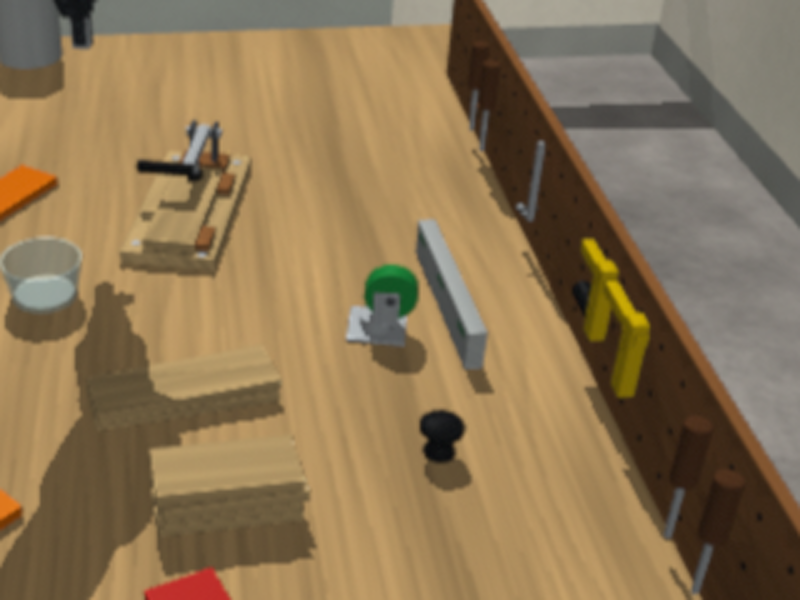

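View pics/wrist2.png

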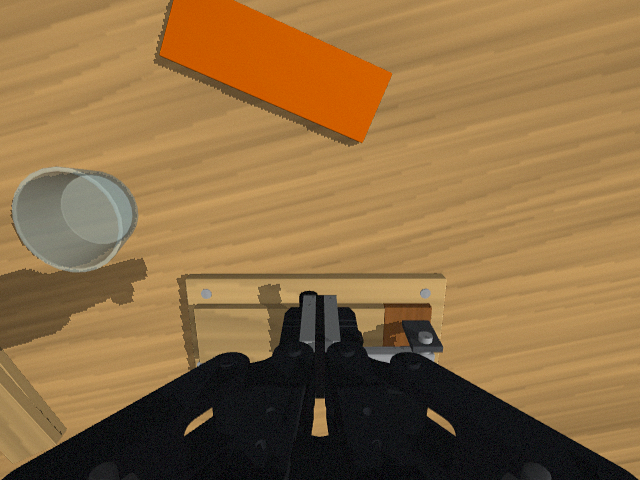

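The arm is level, and the bar top is 52–53 mm above the bed (53 expected at a = 0). One firmer press will confirm the foot bears on the board. Then I retreat and recheck the board.

```bash
python3 - <<'E'
from h import *
robot.move_straight(J(-.038,.021,.072),vel=.2); st('pre')
print(robot.move_straight(J(-.038,.021,.050),vel=.015,contact_N=24)); st('press')
robot.move_straight(J(-.038,.020,.10),vel=.12)
robot.move_straight(J(-.055,-.02,.25),vel=.2); st('clear')
f=grab('wrist'); save(f,'fin.png')
P=cloud(f); z=P[...,2]; q=P[...,:2]-SEAT; jx=q@EX; jy=q@EY
m=(z>.024)&(z<.034)&(jx>-.045)&(jx<.035)&(jy>-.11)&(jy<.085)
uv=np.argwhere(m)[:,::-1]; X=np.array([onplane(f,a,b,.028)[:2] for a,b in uv])-SEAT
Q=np.c_[X@EX,X@EY]; print('board edges',Q.min(0),Q.max(0))
b=(z>.045)&(z<.1)&(jx<-.02)&(jx>-.06)&(jy>-.01)&(jy<.05); print('bar top',b.sum(),np.percentile(z[b],90)-.016 if b.any() else None)
cv2.imwrite('pics/finc.png',cv2.resize(cv2.cvtColor(f['image'],cv2.COLOR_RGB2BGR)[180:420,120:440],(800,600),interpolation=cv2.INTER_CUBIC))
E
```

```text
pre t 41.3 tcp [0.4967 0.2313 0.0887] jig -0.0384 0.0218 F [0.2  0.53 0.83] op -0.0
True
press t 42.08 tcp [0.4969 0.2304 0.0799] jig -0.0379 0.021 F [-0.79 -0.95  7.44] op 0.001
clear t 43.48 tcp [0.4702 0.1941 0.2648] jig -0.0554 -0.0205 F [0.18 0.36 0.49] op -0.0
board edges [-0.03205203 -0.09053199] [0.03428707 0.08561801]
bar top 736 0.05421632532005213
```

View pics/finc.png

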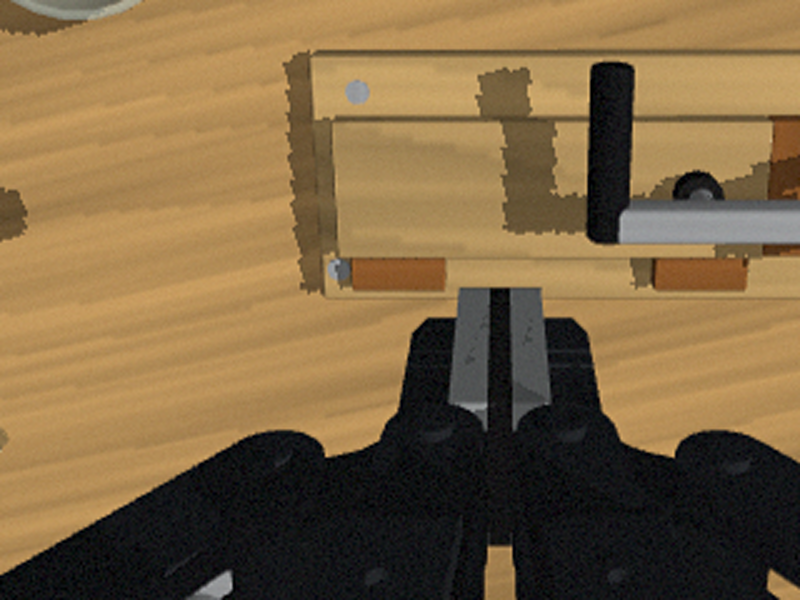

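The board is flush at both fence blocks (row 257) and at the end stop (col 770). The clamp arm is level over it, and both presses stopped at the same height (TCP z = 0.0799). Handing in.

```bash
python3 - <<'E'
from plant import robot
robot.close_job(); print(robot.sense()['t'])
E
```

```text
the job is handed in; nothing more can be done
the job is handed in; nothing more can be done
```

The top long board is on the drilling jig, flat and against both the rear fence and the end stop. The clamp is fully down on it. I handed the job in with the robot clear at about 43.5 s; no verdict is reported.

**What I did:** I lifted only the top board, leaving two in the long stack with its top still at 24 mm. I set it on the bed, released it, and nudged it home from its free end and free side. I swung the clamp down by its bar, let go, and pressed twice from above with closed fingers.

**Last checks that agreed:**
- **Board:** in the last wrist picture no gap shows at either fence block or the end stop. Before clamping, its edges were parallel to the jig within about 0.5 mrad, and afterwards they were unchanged within 0.5 mm.
- **Clamp:** the bar top stands 52–54 mm above the bed, against 53 mm expected for level. Both presses, at 15 N and 24 N, stopped at the same height, so the foot is bearing on the board.
- **Bystanders:** the short stack, ramekin, knob, castor and level look undisturbed in the side picture. I judged them by eye and did not measure them.

**What failed or disagreed:**
- My first push toward the end stop stopped at once on a false force reading, so I repeated it.
- The final clamp swing reported no contact while the bar was gripped, which is why I pressed again from above.
- The force readings after each contact stop were lower than the trigger level: about 7 N at rest after each clamp press, and almost none after the two nudges.

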